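# Check in a returned part with a touch scanner

### The arm

A 6-joint arm with a two-finger parallel gripper is mounted at the origin on the work surface. World frame = base frame: x ahead of the robot, y to its left, z up, the work surface at z = 0. Lengths are in m, angles in rad, forces in N, time in s.
With the tool pointing down it reaches from about 0.25 to 0.775 m from the base axis. Payload 8.9 kg.
Tool frame: the origin (TCP) lies at the very end of the fingers, on their centre line; the grasp point (between the pads) lies 19 mm behind it; x points along the fingers, z is the direction in which the jaws open and shut, and the axes are right-handed (so a half turn about x gives the same grasp; the last joint's range is limited). The gripper opens to 85 mm and grips with 20 to 120 N. Pads are 22 mm wide; open, the fingers measure 114 mm over their backs; the gripper's body (76 mm by 85 mm) begins 54 mm behind the grasp point. The pads swing forward as they close: fully open they stand 13 mm farther back than shut.
Start: joints at [1.149, 0.291, -0.153, 1.127, 0, 1.431], TCP at [0.146, 0.504, 0.231] pointing down, gripper open.
Joint ranges: [-2.52, 2.52], [-0.91, 1.74], [-1.3, 1.37], [-1.96, 2.02], [-1.52, 1.47], [-3.14, 3.14]. Speed limits (rad/s): [2.22, 2.22, 2.79, 3.14, 3.14, 3.14].

### API

Orientations are given as a 3x3 rotation matrix whose columns are the frame's x, y, z axes.
In Python, from plant import arm, cams gives the robot as it stands.
- The arm moves only by the shell command python3 -m inch 'ROWS'. ROWS is JSON, a list of rows, each a list of 7 numbers: the shift along the world's x, y, z in mm, then the turn, a rotation vector about the world's x, y, z in degrees, then the closure, from -1 (fully open) to 1 (shut). A call has 1 to 12 rows; each row is the pose to reach, as a shift and turn from the pose commanded when the call began; what a row does not reach only later rows make up. A row lasts 1/10 s, in which the tool goes at most 50 mm and 8.59 degrees, less where a joint would pass 70% of its speed; a pose out of reach is approached as far as the arm can. A call with a gripper value outside its range is refused whole. The fingers move at their own pace and stop on an object; the grip force is fixed at half the most. Time passes only in rows, so rows that repeat a pose let the fingers close. It gives the time, the measured TCP pose, the force and the opening at its end, in the units of the state.
- arm.read_state(): the state, without advancing time (a new reading comes with each control period).
- cams.read_camera(name): name is "side" or "top" or "wrist"; returns a dict with "img" (480x640x3 uint8, red, green, blue), "range_z" (480x640 float32, m along the optical axis (not along the pixel's ray), 0 where there is no reading), "intrinsics" (3x3 intrinsics, pixels), "R" (3x3) and "t" (3): a world point X has camera coordinates R X + t; the wrist camera has in their place "T_tool_cam" (4x4, takes a point from camera to tool coordinates, whose origin is the TCP and whose axes are the tool frame's). Camera axes: x right, y down, z forward; pixel columns grow to the right and rows downward; lengths in m; the calibration is good to about 2 mm. A picture is of the moment at which its call begins: read the wrist's pose just before it.
- arm.hand_in(): hands the job in, once; it reports no verdict.
Trained networks look in the newest picture that a camera, given by its name, has taken for a name from the list of things; names that differ only in an ending like _2 or _b are one class to them, and where a whole thing is asked for, a point or a joint stands for the part that bears it (a point fixed in the world has none). Each returns a list of dicts, best first, with "score" (0 to 1); they miss things now and then, are a little off and sometimes report something else, mostly with a low value. They report only what shows in the picture. A call takes as long as a camera call. They do not tell look-alikes from the thing itself.
- cams.search_frame(camera, label): "rect" ([centre column, centre row, width, height] in pixels, round what is visible of it).
- cams.tip_of(camera, label): "at" ([row, column] in pixels: a listed point, or the origin of a listed thing).
The state is a dict: "t": time; "joints": joint angles; "joint_velocities": joint speeds; "effort": joint torques, N m; "position": TCP position; "tcp_rot": TCP orientation; "contact_force": force on the tool from outside, world axes, zero at the start; "ft_torque": the same for the moment, N m; "width": opening from 0.0 (shut) to 1.0 (fully open).
Only numpy, scipy, OpenCV 4.12 (cv2) and the standard library are available. Lean on these libraries where they do the work, as an engineer would, in place of code of your own. Each camera call takes 0.05 s, during which the arm holds its last target.

### The job

Check in the returned part: lift the yellow touch scanner out of its dock and read the bar code on the sloping job card, then the one on top of the carton with the orange band. To read a code, cover it with the scanner's sprung nose, centred, square to the surface and long side along the long side of the label, and press gently, about half of the nose's travel, holding still for two seconds. Finally stand the scanner gently on its nose inside the dock's rim and let go, never touching the other cartons with it and leaving everything else where it is.

Things in the scene. Friction and masses are not known exactly. Their poses are not given: they have to be found in the camera images.
- wand_grip (a point): Grip point of the touch scanner, on its axis, 100 mm above its nose face and 40 mm below the handle's end. The scanner (about 0.2 kg) is a straight wand 140 mm long, standing upright on its nose in the dock; its z runs from nose to handle end (up at the start). The black handle, from 53 to 140 mm above the nose face, is 30 mm wide along y and 34 mm along x: grip across y.
- wand_nose (a point): Centre of the scanner's flat black nose face (unpressed), 100 mm below wand_grip on the axis; same axes. The nose plate, 36 mm (x) by 60 mm (y), slides up to 5 mm into the head against a spring of 2 N per mm (10 N at the stop). A code is read while the nose presses it with 2.5 to 10 N, held still; more than 25 N does damage.
- wand: The whole scanner; origin at the centre of the unpressed nose face, axes as wand_nose. Above the nose is the yellow head, at most 62 mm (y) by 38 mm (x). The scanner is the same after a half turn about z, but for an orange trigger patch on its -x side.
- dock_floor (a point): Centre of the dock's floor, 6 mm above the counter. The dock is a fixed black tray 100 x 130 mm; a grey rim, 8 mm high above this floor, encloses 60 mm (dock x) by 84 mm (dock y). The scanner starts standing here with its x and y nearly along the dock's, and belongs here again.
- dock: The dock itself; origin under its centre at the counter, same axes.
- card_code (a point): Point on the sloping job-card plate, under the bar code: the code's centre is straight above it along z, on top of a stiff pad of job cards whose thickness is not known beforehand (4 to 28 mm): feel for it or look. z is the plate's outward normal, leaning 0.45 rad from vertical towards the robot's side; y runs level, along the long side of the label outline (75 by 50 mm); x runs up the slope.
- plate: The aluminium plate, rigidly fixed on its stand, 180 mm (y) by 150 mm (x), with the card pad, 155 by 125 mm, lying on it; origin and axes as card_code. A steel clip, 50 mm wide and 30 mm high above the plate, stands 65 to 73 mm up the slope (+x).
- orange_code (a point): Centre of the bar code on top of the carton with the orange band, on the top face. z points up, y along the long side of the label (74 x 50 mm).
- carton_orange: That carton: cardboard, 110 mm (x) by 85 mm (y) by 55 mm high, about 0.6 kg, loose on the counter; origin at the centre of its underside. The bar code's centre is 8 mm to -x of the carton's centre; the orange band wraps it near its +x end.
- blue_code (a point): Same point on an equal carton with a blue band, not to be touched.
- carton_blue: The carton with the blue band; origin at the centre of its underside.
- green_code (a point): Same point on an equal carton with a green band, not to be touched.
- carton_green: The carton with the green band; origin at the centre of its underside.
- mug: Blue mug, 76 mm wide and 90 mm high, bystander; origin under its centre.
- keyfob: Car key with black fob and orange tag, about 120 mm long and 12 mm high, bystander.
- trackball: Black trackball mouse, 150 x 85 mm, 43 mm high, bystander.
- oil: Red oil bottle, 70 mm across, 170 mm high, bystander; origin under its centre.
- stapler: Red and black stapler, 150 mm long, 50 mm high, bystander.
Mind the look-alikes: they are no part of the job. Leave any purple look-alike of the wand alone. There is more than one size of the dock; the job needs the larger.

How it is judged:
On the way, in this order (a step that is already met when the one before it is completed fails the run):
1. the scanner's nose is held still, square (within 0.15 rad), turned with the label (within 0.35 rad) and centred (within 12 mm each way) on the job card's bar code, pressed with 2.5 to 10 N, for 1 s (contact force between wand and plate between 2.5 and 10 N and x of wand_nose in the frame of card_code between -0.012 and 0.012 m and y of wand_nose in the frame of card_code between -0.012 and 0.012 m and angle between the z axis of wand_nose and the z axis of card_code, either way round below 0.15 rad and angle between the y axis of wand_nose and the y axis of card_code, either way round below 0.35 rad and linear speed of wand below 0.02 m/s and angular speed of wand below 0.2 rad/s), for 1 s.
2. then the same on the bar code of the carton with the orange band, for 1 s (contact force between wand and carton_orange between 2.5 and 10 N and x of wand_nose in the frame of orange_code between -0.012 and 0.012 m and y of wand_nose in the frame of orange_code between -0.012 and 0.012 m and angle between the z axis of wand_nose and the z axis of orange_code, either way round below 0.15 rad and angle between the y axis of wand_nose and the y axis of orange_code, either way round below 0.35 rad and linear speed of wand below 0.02 m/s and angular speed of wand below 0.2 rad/s), for 1 s.
At the end, for the whole second after the job is handed in: The scanner stands upright (within 0.1 rad) and at rest on its nose inside the dock's rim (nose within 22 mm of the centre of the floor, and on the floor), let go; the orange-banded carton is within 20 mm of where it started (horizontal distance between wand_nose and dock_floor below 0.022 m and angle between wand_nose's own z axis and vertical below 0.1 rad and z of wand_nose in the frame of dock between 0 and 0.01 m and linear speed of wand below 0.02 m/s and contact force between the fingers and wand below 0.1 N and distance of carton_orange from where it was at the start of the episode below 0.02 m); the robot touches nothing.
It fails at once if the scanner presses the card pad or its plate, the carton or the dock with more than 25 N (contact force between wand and plate above 25 N or contact force between wand and carton_orange above 25 N or contact force between wand and dock above 25 N).
It fails at once if the scanner touches a carton with a blue or green band (contact force between wand and carton_blue above 0.5 N or contact force between wand and carton_green above 0.5 N).
It fails at once if a carton is shifted by more than 20 mm (distance of any of carton_orange, carton_blue, carton_green from where it was at the start of the episode above 0.02 m).
It fails at once if another thing on the counter is shifted by more than 20 mm (distance of any of mug, keyfob, trackball, oil, stapler from where it was at the start of the episode above 0.02 m).
It also fails if it takes over 64 s, if anything falls off the work surface, if the arm or the gripper's body presses on something with over 40 N, if the wrist force passes 120 N, or if a joint passes its speed limit or range.

## Working session

There is one attempt and no reset: what is moved stays moved. The work goes in short steps, Python scripts to look and compute and a shell command to move; the robot and the scene stay as the last step left them, time stands still between calls to the robot, and variables do not carry over. Pictures are saved under pics/ and viewed, and the job is handed in when it is done.

```bash
ls; mkdir -p pics; cat > h.py <<'E'
import numpy as np,cv2
from plant import arm,cams
def w(cam,c,uv,z=None):
    K=c["intrinsics"];u,v=uv
    ray=np.linalg.inv(K)@[u,v,1]
    return ray
def world(c,u,v,d=None,st=None):
    ray=np.linalg.inv(c["intrinsics"])@[u,v,1]
    if d is None: d=c["range_z"][int(round(v)),int(round(u))]
    p=ray*d
    if "R" in c: return np.array(c["R"]).T@(p-np.array(c["t"]))
    T=np.array(c["T_tool_cam"]); q=T[:3,:3]@p+T[:3,3]
    return np.array(st["tcp_rot"])@q+np.array(st["position"])
def save(n,img): cv2.imwrite("pics/"+n,cv2.cvtColor(img,cv2.COLOR_RGB2BGR))
E
python3 - <<'E'
from h import *
s=arm.read_state();print(s)
for n in ["side","top","wrist"]:
    c=cams.read_camera(n);save(n+"0.png",c["img"])
    np.savez(n+"0.npz",**c)
    if "R" in c: print(n,c["intrinsics"],c["R"],c["t"])
    else: print(c["T_tool_cam"],c["intrinsics"])
    for l in ["wand_grip","wand_nose","dock_floor","card_code","orange_code","blue_code","green_code","wand","dock","plate"]:
        print(n,l,[(round(d["score"],2),np.round(d["at"]).tolist()) for d in cams.tip_of(n,l)])
E
```

```text
pics
{'t': 0.0, 'joints': array([ 1.14871490e+00,  2.91278137e-01, -1.54116522e-01,  1.12667990e+00,
        4.77459724e-06,  1.43150362e+00]), 'joint_velocities': array([-0.00032542,  0.00171118, -0.00082797,  0.00041107,  0.00097737,
        0.00124773]), 'effort': array([ 6.78964034e-05, -5.37147152e+01,  3.31374407e+01,  1.61242252e-02,
       -2.25485583e-04, -4.68911139e-06]), 'position': array([0.14630877, 0.5037591 , 0.23073707]), 'tcp_rot': array([[-5.27997529e-04, -9.60280975e-01,  2.79034354e-01],
       [-1.16409907e-03,  2.79034794e-01,  9.60280286e-01],
       [-9.99999183e-01,  1.82201986e-04, -1.26519187e-03]]), 'contact_force': array([-0.44463018,  0.05229585,  0.76187111]), 'ft_torque': array([ 0.02130057, -0.010746  , -0.01509476]), 'width': 0.9986267516428186}
side [[533.1024845    0.         318.06992531]
 [  0.         533.1024845  249.80858301]
 [  0.           0.           1.        ]] [[ 9.24377595e-01 -3.81477938e-01 -8.02831652e-04]
 [-2.53819239e-01 -6.13467836e-01 -7.47818834e-01]
 [ 2.84783875e-01  6.91470749e-01 -6.63902363e-01]] [-0.49214801  0.1966007
[... 1427 characters left out ...]
5, [332.0, 460.0]), (0.79, [271.0, 419.0]), (0.73, [206.0, 227.0])]
top plate []
[[ 1.07264642e-03 -2.67871696e-01  9.63453997e-01 -1.42421001e-01]
 [ 6.75607182e-04 -9.63454137e-01 -2.67872487e-01  6.63038393e-02]
 [ 9.99999196e-01  9.38248905e-04 -8.52469591e-04 -4.65282617e-04]
 [ 0.00000000e+00  0.00000000e+00  0.00000000e+00  1.00000000e+00]] [[388.19584953   0.         314.07340442]
 [  0.         388.19584953 239.03232098]
 [  0.           0.           1.        ]]
wrist wand_grip [(0.57, [415.0, 249.0])]
wrist wand_nose []
wrist dock_floor []
wrist card_code []
wrist orange_code []
wrist blue_code []
wrist green_code []
wrist wand []
wrist dock [(0.38, [414.0, 254.0])]
wrist plate []
```

View pics/side0.png

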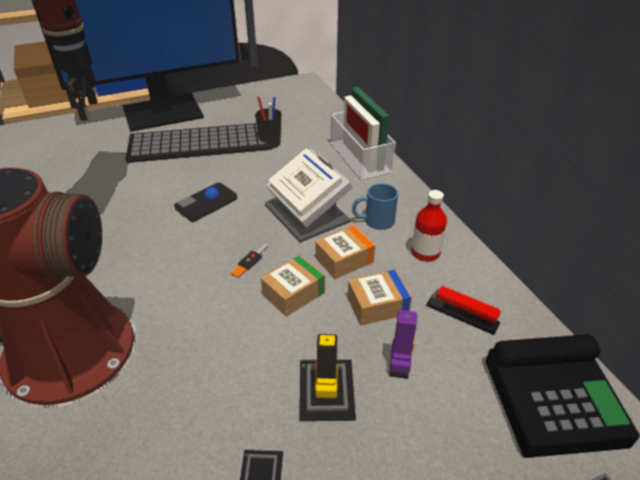

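View pics/top0.png

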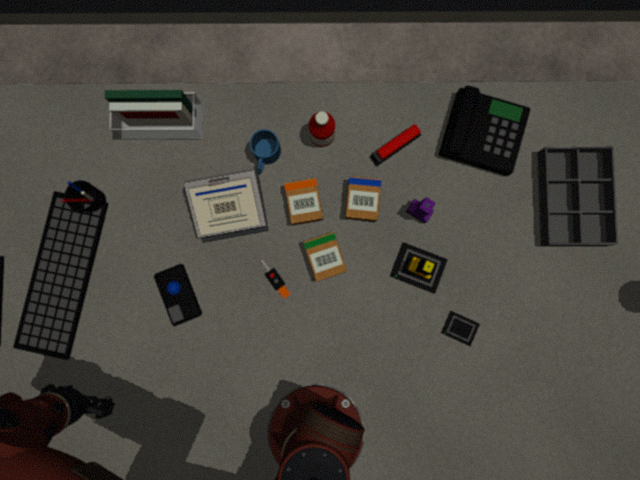

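View pics/wrist0.png

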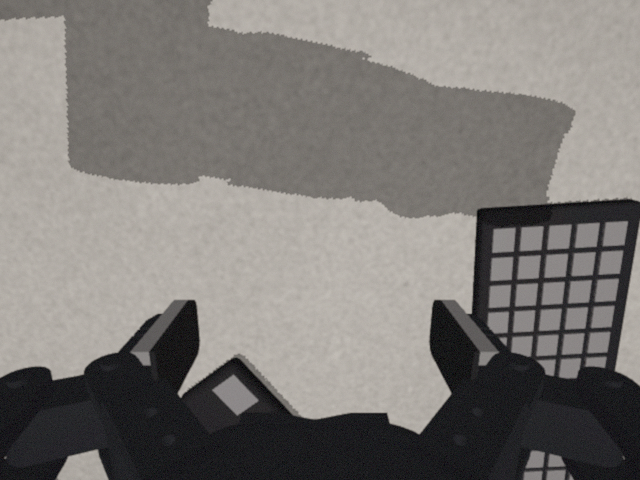

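The side view shows the yellow wand in the large dock (326,360), the purple look-alike (403,345), a small dock (262,468), and the orange carton (345,250) with green (293,285) and blue (378,297) beside it. The top view has the wand at (421,267), the purple one at (421,210), the large dock at (419,268) and the small dock at (460,328). My choice is the yellow wand in the larger dock. Next I'll check it in a close crop.

```bash
python3 - <<'E'
from h import *
t=dict(np.load("top0.npz")); s=dict(np.load("side0.npz"))
a=cv2.resize(t["img"][225:310,375:465],None,fx=4.4,fy=4.4,interpolation=cv2.INTER_CUBIC)
b=cv2.resize(s["img"][320:430,285:375],None,fx=3.4,fy=3.4,interpolation=cv2.INTER_CUBIC)
h=374
save("crop1.png",np.hstack([a[:h],b[:h]]))
save("crop2.png",cv2.resize(t["img"][160:290,180:395],None,fx=3.7,fy=3.7,interpolation=cv2.INTER_CUBIC))
# heights map
H,W=480,640
u,v=np.meshgrid(np.arange(W),np.arange(H))
def cloud(c):
    K=c["intrinsics"];d=c["range_z"].astype(float)
    p=np.stack([(u-K[0,2])/K[0,0]*d,(v-K[1,2])/K[1,1]*d,d],-1)
    X=(p-c["t"])@c["R"]; X[d==0]=np.nan; return X
X=cloud(t); np.save("Xtop.npy",X); np.save("Xside.npy",cloud(s))
for n,(uu,vv) in dict(floor=(340,330),orange=(303,204),blue=(362,200),green=(327,260),wandtop=(427,266),card=(225,208),purple=(421,210),mug=(264,140),oil=(321,120)).items(): print(n,np.round(X[vv,uu],4))
# table fit offsets
print(np.nanmedian(X[300:380,220:420,2]), np.nanmedian(np.load("Xside.npy")[420:470,320:420,2]))
E
```

```text
floor [ 0.2688 -0.0657  0.0023]
orange [0.6011 0.0308 0.0536]
blue [ 0.6116 -0.1247  0.0496]
green [ 0.4536 -0.0315  0.0524]
wandtop [ 0.4342 -0.2763  0.1421]
card [0.5834 0.2257 0.116 ]
purple [ 0.5738 -0.2656  0.1336]
mug [0.7842 0.1386 0.0083]
oil [ 0.7945 -0.0176  0.1668]
-0.0009717085401337635 -0.00040347756632934715
```

View pics/crop1.png

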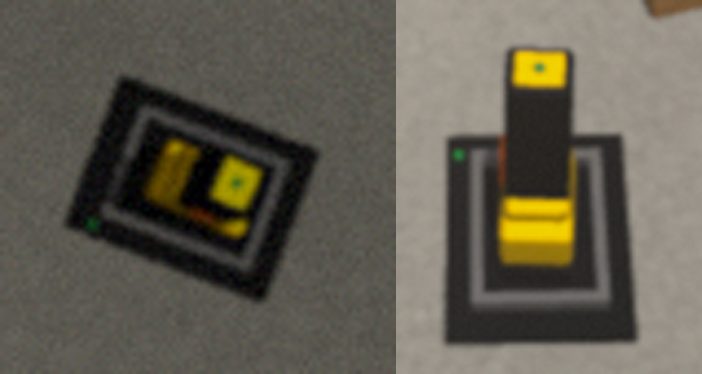

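View pics/crop2.png

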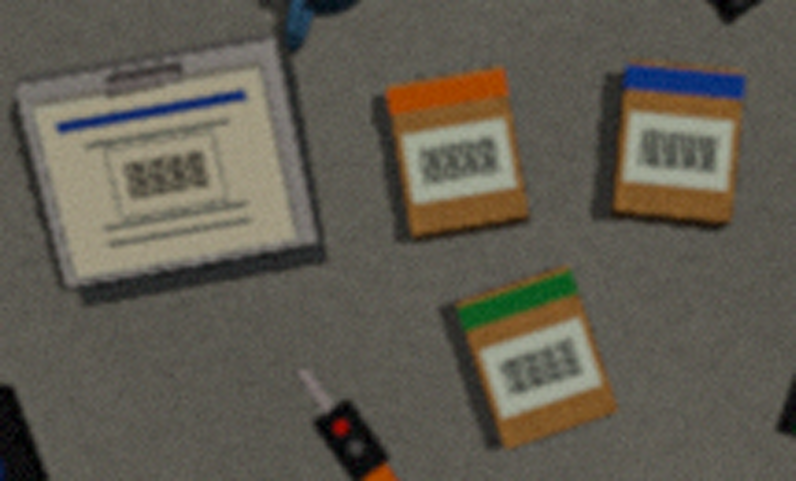

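```bash
python3 - <<'E'
from h import *
t=dict(np.load("top0.npz")); s=dict(np.load("side0.npz"))
X=np.load("Xtop.npy");Xs=np.load("Xside.npy")
def rect(P,n):
    c,sz,a=cv2.minAreaRect((P[:,:2]*1000).astype(np.float32))
    print(n,len(P),"c",np.round(c,1),"sz",np.round(sz,1),"a",round(a,1),"z",np.round(np.median(P[:,2]),4))
def sel(X,x0,x1,y0,y1,z0,z1):
    m=(X[...,0]>x0)&(X[...,0]<x1)&(X[...,1]>y0)&(X[...,1]<y1)&(X[...,2]>z0)&(X[...,2]<z1);return m
for nm,XX in (("top",X),("side",Xs)):
    rect(XX[sel(XX,.5,.7,-.05,.09,.045,.065)],nm+" orange")
    rect(XX[sel(XX,.53,.7,-.2,-.06,.045,.065)],nm+" blue")
    rect(XX[sel(XX,.38,.53,-.12,.05,.045,.065)],nm+" green")
    rect(XX[sel(XX,.38,.5,-.34,-.22,.13,.155)],nm+" wandtop")
    rect(XX[sel(XX,.38,.5,-.34,-.22,.03,.055)],nm+" wandhead")
    rect(XX[sel(XX,.33,.53,-.36,-.16,.004,.03)],nm+" dock")
    m=sel(XX,.48,.72,.1,.36,.07,.2)
    P=XX[m]; 
    # ransac plane on center
    c=P[(abs(P[:,0]-.58)<.05)&(abs(P[:,1]-.225)<.06)]
    g=c.mean(0);n=np.linalg.svd(c-g)[2][2];n*=np.sign(n[2]);
    r=(c-g)@n; c=c[abs(r)<.006];g=c.mean(0);n=np.linalg.svd(c-g)[2][2];n*=np.sign(n[2])
    print(nm,"plane",g,n,"tilt",np.arccos(n[2]),"az",np.degrees(np.arctan2(n[1],n[0])),"rms",((c-g)@n).std())
# label blobs: dark pixels -> code centroid in top img
E
```

```text
top orange 1525 c [577.4  20.7] sz [188.9  99. ] a 18.1 z 0.0544
top blue 1343 c [ 617.  -126.1] sz [ 85.4 111.1] a 83.9 z 0.0544
top green 1363 c [463.3 -24.4] sz [110.  85.] a 18.4 z 0.0544
top wandtop 181 c [ 432.8 -277.6] sz [31.9 34.2] a 66.0 z 0.1436
top wandhead 118 c [ 432.9 -276.7] sz [62.6 37.9] a 65.5 z 0.0451
top dock 1258 c [ 430.9 -260. ] sz [199.  198.6] a 89.7 z 0.0071
top plane [0.58196452 0.22640771 0.11065758] [-0.43171312 -0.0781215   0.89862162] tilt 0.4541787791802991 az -169.7429253053658 rms 0.00271278752947819
side orange 1542 c [578.4  18.4] sz [188.8  99.3] a 17.5 z 0.0547
side blue 1747 c [ 617.4 -128.6] sz [ 89.8 110.6] a 83.8 z 0.0547
side green 1639 c [464.1 -26.5] sz [113.3  89.6] a 19.1 z 0.0546
side wandtop 386 c [ 432.9 -280.8] sz [31.4 33.6] a 67.6 z 0.1446
side wandhead 321 c [ 432.  -282.8] sz [58.4 37.6] a 66.3 z 0.0452
side dock 2229 c [ 429.  -258.2] sz [194.1 195.6] a 88.8 z 0.0066
side plane [0.58134732 0.22421758 0.10997424] [-0.43105232 -0.07981653  0.89878987] tilt 0.4537951408399461 az -169.5095480441287 rms 0.0018079796281452868
```

```bash
cat >> h.py <<'E'
def rectify(c,o,ex,ey,half=0.1,mmpp=0.5,st=None):
    # picture: right = -ey, up = ex
    n=int(2*half*1000/mmpp); j,i=np.meshgrid(np.arange(n),np.arange(n))
    a=(n/2-i)*mmpp/1000; b=(n/2-j)*mmpp/1000
    P=o+a[...,None]*ex+b[...,None]*ey
    if "R" in c: q=P@np.array(c["R"]).T+c["t"]
    else:
        T=np.array(c["T_tool_cam"]); q=((P-st["position"])@np.array(st["tcp_rot"])-T[:3,3])@T[:3,:3]
    K=c["intrinsics"]
    return cv2.remap(c["img"],(K[0,0]*q[...,0]/q[...,2]+K[0,2]).astype(np.float32),(K[1,1]*q[...,1]/q[...,2]+K[1,2]).astype(np.float32),cv2.INTER_CUBIC)
E
python3 - <<'E'
from h import *
t=dict(np.load("top0.npz")); s=dict(np.load("side0.npz"))
X=np.load("Xtop.npy");Xs=np.load("Xside.npy")
n=np.array([-.4314,-.0785,.8987]);n/=np.linalg.norm(n)
ey=np.cross([0,0,1],-n*np.array([1,1,0])); ey=np.cross(n,[0,0,0]) if 0 else np.cross([0,0,1],np.array([-n[0],-n[1],0]));ey/=np.linalg.norm(ey)
ex=np.cross(ey,n);print(ex,ey,n,"yaw",np.degrees(np.arctan2(ey[1],ey[0]))-90)
o=np.array([.5817,.2253,.1103])
a=rectify(t,o,ex,ey);b=rectify(s,o,ex,ey);save("card_r.png",np.hstack([a,b]))
def rz(d):
    d=np.radians(d);return np.array([np.cos(d),np.sin(d),0]),np.array([-np.sin(d),np.cos(d),0])
ex,ey=rz(8); o=np.array([.602,.03,.0547]); save("or_r.png",np.hstack([rectify(t,o,ex,ey),rectify(s,o,ex,ey)]))
ex,ey=rz(-20.4); o=np.array([.433,-.278,.014]); save("dk_r.png",np.hstack([rectify(t,o,ex,ey),rectify(s,o,ex,ey)]))
for nm,XX in (("top",X),("side",Xs)):
  for l,w_ in dict(orange=(.54,.67,-.035,.085,.048,.065),dock=(.34,.53,-.37,-.19,.004,.02)).items():
    m=(XX[...,0]>w_[0])&(XX[...,0]<w_[1])&(XX[...,1]>w_[2])&(XX[...,1]<w_[3])&(XX[...,2]>w_[4])&(XX[...,2]<w_[5])
    k,L,S,_=cv2.connectedComponentsWithStats(m.astype(np.uint8)); i=1+S[1:,4].argmax(); P=XX[L==i]
    print(nm,l,len(P),cv2.minAreaRect((P[:,:2]*1000).astype(np.float32)))
E
```

```text
[0.88421192 0.16089623 0.43849936] [-0.17902592  0.98384436  0.        ] [-0.43141512 -0.07850275  0.8987315 ] yaw 10.313027572997953
top orange 1285 ((610.2316284179688, 31.80436134338379), (111.25721740722656, 85.06340026855469), 9.47883129119873)
top dock 985 ((430.68939208984375, -276.7865905761719), (139.53472900390625, 111.55789184570312), 68.73460388183594)
side orange 1285 ((610.8939819335938, 29.454313278198242), (111.25509643554688, 89.95993041992188), 9.265218734741211)
side dock 2174 ((434.9514465332031, -278.82843017578125), (132.6468505859375, 99.00149536132812), 69.01752471923828)
```

View pics/card_r.png

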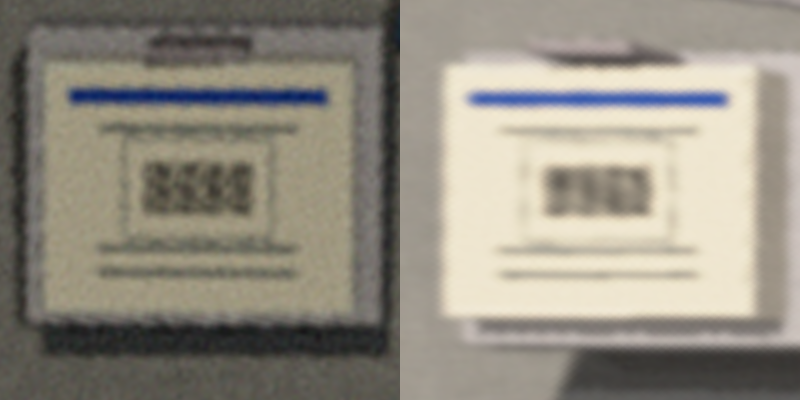

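View pics/or_r.png

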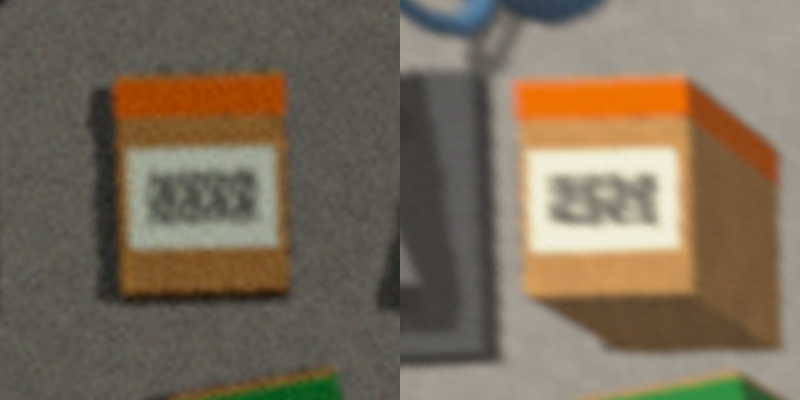

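View pics/dk_r.png

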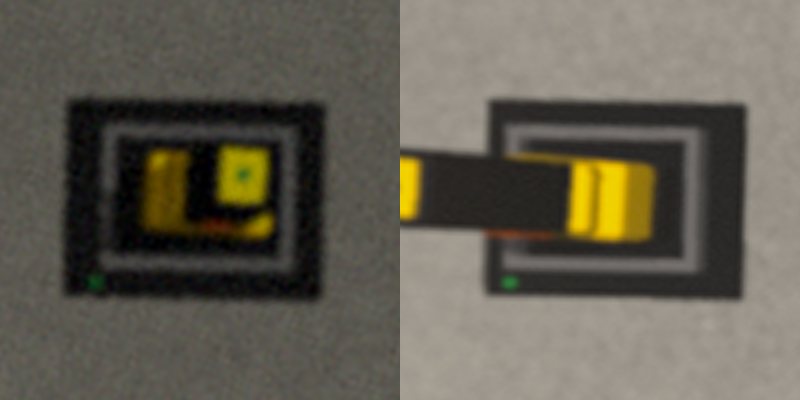

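Crops agree: the yellow wand with its orange trigger on the near side stands in the large grey-rimmed dock, and both camera views rectify consistently. Estimates:

| Thing | Position (m) | Yaw or normal |
|---|---|---|
| Wand | (.433, -.278) | yaw ≈ -23.7° |
| Dock | (.434, -.278) | yaw ≈ -21° |
| Card label | (.586, .227, .113) | normal leans .454 rad, yaw 10.3° |
| Orange label | (.603, .029, .055) | yaw 9.4° |

I'll move over the wand now.

```bash
python3 -m inch '[[100,-200,0,0,0,-2,-1],[200,-400,0,0,0,-4,-1],[200,-400,0,0,0,-4,-1],[200,-400,0,0,0,-4,-1],[200,-400,0,0,0,-4,-1],[200,-400,0,0,0,-4,-1],[287,-782,0,0,0,-7.5,-1],[287,-782,0,0,0,-7.5,-1],[287,-782,0,0,0,-7.5,-1],[287,-782,0,0,0,-7.5,-1],[287,-782,0,0,0,-7.5,-1],[287,-782,0,0,0,-7.5,-1]]'
```

```text
t: 2.85
position: [0.3664, -0.054, 0.2317]
tcp_rot: [[0.001, -0.915, 0.402], [-0.0, 0.402, 0.915], [-1.0, -0.001, 0.0]]
contact_force: [0.9, 1.4, 0.3]
width: 1.0
```

```bash
python3 -m inch '[[60,-200,0,0,0,0,-1],[60,-200,0,0,0,0,-1],[60,-200,0,0,0,0,-1],[60,-200,0,0,0,0,-1],[60,-200,0,0,0,0,-1],[60,-200,0,0,0,0,-1]]'
python3 - <<'E'
from h import *
st=arm.read_state();print(st["position"],st["tcp_rot"],st["t"])
c=cams.read_camera("wrist");save("w1.png",c["img"]);np.savez("w1.npz",pos=st["position"],rot=st["tcp_rot"],**c)
E
```

```text
t: 3.45
position: [0.4262, -0.2531, 0.2308]
tcp_rot: [[-0.001, -0.915, 0.404], [0.0, 0.404, 0.915], [-1.0, 0.001, 0.0]]
contact_force: [0.2, 0.5, -0.7]
width: 1.0
[ 0.42622161 -0.25310301  0.23078301] [[-5.04605802e-04 -9.14721446e-01  4.04084671e-01]
 [ 4.07123576e-04  4.04084501e-01  9.14721570e-01]
 [-9.99999790e-01  6.26086207e-04  1.68501282e-04]] 3.45
```

View pics/w1.png

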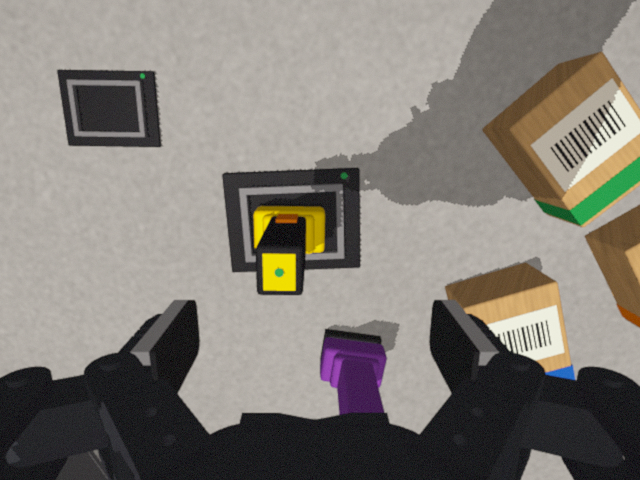

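```bash
python3 - <<'E'
from h import *
c=dict(np.load("w1.npz"));st=dict(position=c["pos"],tcp_rot=c["rot"])
H,W=480,640
u,v=np.meshgrid(np.arange(W),np.arange(H));K=c["intrinsics"];d=c["range_z"].astype(float)
p=np.stack([(u-K[0,2])/K[0,0]*d,(v-K[1,2])/K[1,1]*d,d],-1);T=c["T_tool_cam"]
X=(p@T[:3,:3].T+T[:3,3])@st["tcp_rot"].T+st["position"];X[d==0]=np.nan
def R(n,u0,u1,v0,v1,z0,z1):
    m=np.zeros((H,W),bool);m[v0:v1,u0:u1]=1
    m&=(X[...,2]>z0)&(X[...,2]<z1);k,L,S,_=cv2.connectedComponentsWithStats(m.astype(np.uint8));P=X[L==1+S[1:,4].argmax()]
    print(n,len(P),cv2.minAreaRect((P[:,:2]*1000).astype(np.float32)),np.median(P[:,2]))
R("wandtop",240,320,230,310,.13,.16)
R("head",240,340,190,270,.03,.056)
R("dock",200,380,150,290,.004,.02)
R("sdock",40,180,50,160,.004,.02)
for l in ["wand_grip","wand_nose","dock_floor"]:
  pass
E
```

```text
wandtop 2628 ((433.6513671875, -280.7118835449219), (29.997455596923828, 33.8484992980957), 65.12545776367188) 0.1454077805451785
head 1186 ((433.4315185546875, -280.6704406738281), (61.97298812866211, 37.2571907043457), 64.89582061767578) 0.04646190369813505
dock 9117 ((435.20672607421875, -279.68768310546875), (129.81936645507812, 100.05111694335938), 68.40389251708984) 0.006251154100860384
sdock 4382 ((273.6164245605469, -387.841796875), (85.53897857666016, 65.46189880371094), 65.25385284423828) 0.004887785672678335
```

```bash
python3 -m inch '[[7,-28,0,0,0,-1,-1],[7,-28,-45,0,0,-1,-1],[7,-28,-90,0,0,-1,-1],[7,-28,-130,0,0,-1,-1],[7,-28,-144,0,0,-1,-1],[7,-28,-144,0,0,-1,-1],[7,-28,-144,0,0,-1,1],[7,-28,-144,0,0,-1,1],[7,-28,-144,0,0,-1,1],[7,-28,-144,0,0,-1,1],[7,-28,-144,0,0,-1,1],[7,-28,-144,0,0,-1,1]]'
```

```text
t: 4.7
position: [0.4336, -0.28, 0.0877]
tcp_rot: [[0.001, -0.908, 0.418], [-0.001, 0.418, 0.908], [-1.0, -0.001, -0.0]]
contact_force: [0.7, -0.3, 1.5]
width: 0.346
```

```bash
python3 - <<'E'
from h import *
s=arm.read_state();print(s["width"],s["contact_force"],s["position"])
c=cams.read_camera("wrist");save("w2.png",c["img"])
E
```

```text
0.34646287323812847 [ 0.72140145 -0.32778148  1.45445172] [ 0.43361124 -0.2800386   0.08770167]
```

View pics/w2.png

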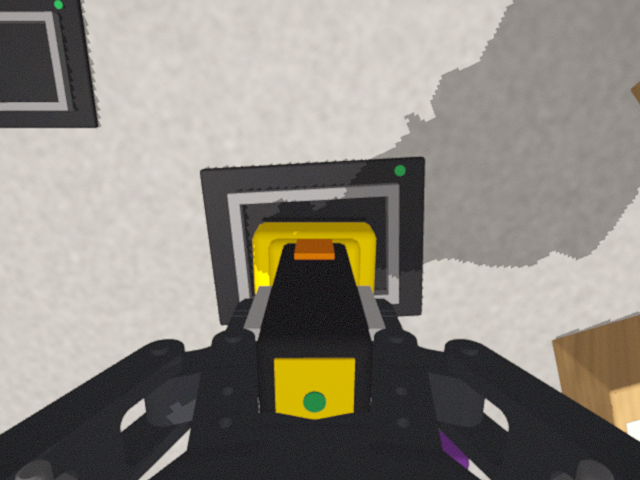

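Handle gripped (width .346 ≈ 29.4 mm), trigger on the near side. I'll lift and work out the card approach.

```bash
python3 -m inch '[[0,0,20,0,0,0,1],[0,0,60,0,0,0,1],[0,0,110,0,0,0,1],[0,0,160,0,0,0,1],[0,0,160,0,0,0,1]]'
cat >> h.py <<'E'
from scipy.spatial.transform import Rotation as Ro
L=.0817
def goal(P,ez,ey,gap,st):
    Rg=np.stack([-ez,np.cross(ey,-ez),ey],1)
    t=P+ez*(L+gap); R0=np.array(st["tcp_rot"])
    return (t-st["position"])*1000, np.degrees(Ro.from_matrix(Rg@R0.T).as_rotvec())
n_c=np.array([-.4314,-.0785,.8987]);n_c/=np.linalg.norm(n_c)
ey_c=np.array([-.179,.9838,0]);P_c=np.array([.5863,.2273,.1127])
E
python3 - <<'E'
from h import *
st=arm.read_state();print(st["contact_force"],st["width"],st["position"],np.linalg.norm(ey_c))
for g in (.06,.02,0): print(goal(P_c,n_c,ey_c/np.linalg.norm(ey_c),g,st))
c=cams.read_camera("wrist");save("w3.png",c["img"])
E
```

```text
t: 5.25
position: [0.4354, -0.2817, 0.2535]
tcp_rot: [[0.007, -0.908, 0.418], [-0.006, 0.418, 0.908], [-1.0, -0.009, -0.003]]
contact_force: [0.7, -1.3, -2.4]
width: 0.341
[ 0.74099823 -1.27839357 -2.40530752] 0.34112284216434163 [ 0.4354154  -0.28169666  0.25347237] 0.9999517188344645
(array([ 89.75307567, 497.8728152 , -13.42211714]), array([ -3.08512411, -25.70389343,  34.46488426]))
(array([107.00968052, 501.01292526, -49.37137719]), array([ -3.08512411, -25.70389343,  34.46488426]))
(array([115.63798295, 502.58298029, -67.34600721]), array([ -3.08512411, -25.70389343,  34.46488426]))
```

View pics/w3.png

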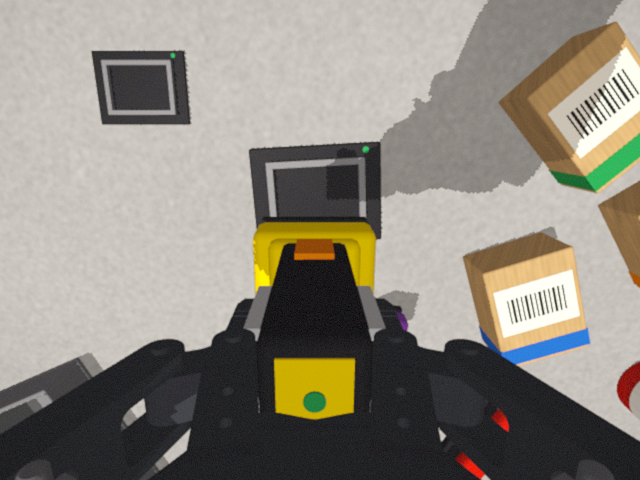

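```bash
python3 -m inch '[[9,50,0,0,0,0,1],[18,100,0,-0.3,-2.6,3.4,1],[30,150,0,-0.6,-5,7,1],[40,200,0,-0.9,-7.7,10.3,1],[48,250,0,-1.2,-10.3,13.8,1],[54,300,0,-1.5,-12.8,17.2,1],[63,350,-2,-2,-16,21,1],[72,400,-6,-2.4,-20,27,1],[81,450,-10,-2.8,-23,31,1],[88,490,-13,-3.1,-25.7,34.5,1],[90,498,-13,-3.1,-25.7,34.5,1],[90,498,-13,-3.1,-25.7,34.5,1]]'
python3 - <<'E'
from h import *
st=arm.read_state();print(st["contact_force"],st["width"],st["position"],st["joints"])
for g in (.02,0): print(goal(P_c,n_c,ey_c,g,st))
c=cams.read_camera("wrist");save("w4.png",c["img"])
c2=cams.read_camera("side");save("s4.png",c2["img"][100:400,200:600])
E
```

```text
t: 6.5
position: [0.5216, 0.2193, 0.2322]
tcp_rot: [[0.42, -0.889, -0.183], [0.08, -0.165, 0.983], [-0.904, -0.427, 0.002]]
contact_force: [1.0, -0.8, -1.1]
width: 0.345
[ 1.04915829 -0.76452163 -1.083541  ] 0.34497750908713654 [0.52164338 0.21926516 0.23220038] [ 0.29517045  0.04952028 -0.56627942  0.51607175 -0.045896    0.10122649]
(array([ 20.78169968,   0.05110866, -28.09938285]), array([ 0.04099592, -0.73632324, -0.23488294]))
(array([ 29.41000211,   1.6211637 , -46.07401287]), array([ 0.04099592, -0.73632324, -0.23488294]))
```

View pics/w4.png

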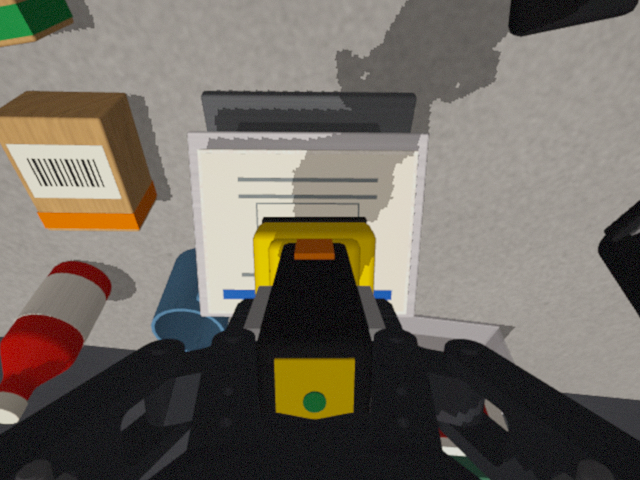

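View pics/s4.png

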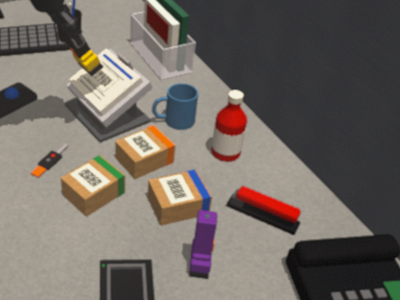

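```bash
python3 - <<'E'
from h import *
st=arm.read_state()
c=cams.read_camera("wrist")
ex=np.cross(ey_c,n_c)
for uv in [(257,204),(358,204),(225,170),(400,170),(215,270),(400,280)]:
    X=world(c,*uv,st=st);q=X-P_c;print(uv,np.round(X,4),"card",np.round([q@ex,q@ey_c,q@n_c],4))
save("w5.png",cv2.resize(c["img"][120:330,180:440],None,fx=3,fy=2.8))
N=[];P=[]
for v in range(150,205,3):
  for u in range(215,410,5): P.append(world(c,u,v,st=st))
P=np.array(P);r=(P-P_c)@n_c;P=P[abs(r)<.01];g=P.mean(0);n=np.linalg.svd(P-g)[2][2];n*=np.sign(n[2]);print(n,n_c,((P-P_c)@n_c).mean())
for g in (.02,.006,0): print(goal(P_c,n_c,ey_c,g,st))
print(st["contact_force"])
E
```

```text
(257, 204) [0.573  0.1836 0.1034] card [-0.0229 -0.0406  0.0008]
(358, 204) [0.5597 0.2556 0.1035] card [-0.023   0.0326  0.0009]
(225, 170) [0.5558 0.1582 0.0921] card [-0.0471 -0.0626  0.    ]
(400, 170) [0.5336 0.2806 0.0917] card [-0.0472  0.0619 -0.0003]
(215, 270) [0.6252 0.1584 0.1242] card [ 0.0284 -0.0748 -0.0011]
(400, 280) [0.6066 0.2989 0.128 ] card [ 0.0362  0.0668 -0.0006]
[-0.43336321 -0.07454691  0.89813089] [-0.43141512 -0.07850275  0.8987315 ] 0.0002563799779083439
(array([ 19.95141514,   1.89914958, -28.98690178]), array([ 0.03510243, -0.67548337, -0.06408303]))
(array([ 25.99122683,   2.99818811, -41.5691428 ]), array([ 0.03510243, -0.67548337, -0.06408303]))
(array([ 28.57971756,   3.46920462, -46.9615318 ]), array([ 0.03510243, -0.67548337, -0.06408303]))
[-0.30062729  0.87013935 -2.68362696]
```

View pics/w5.png

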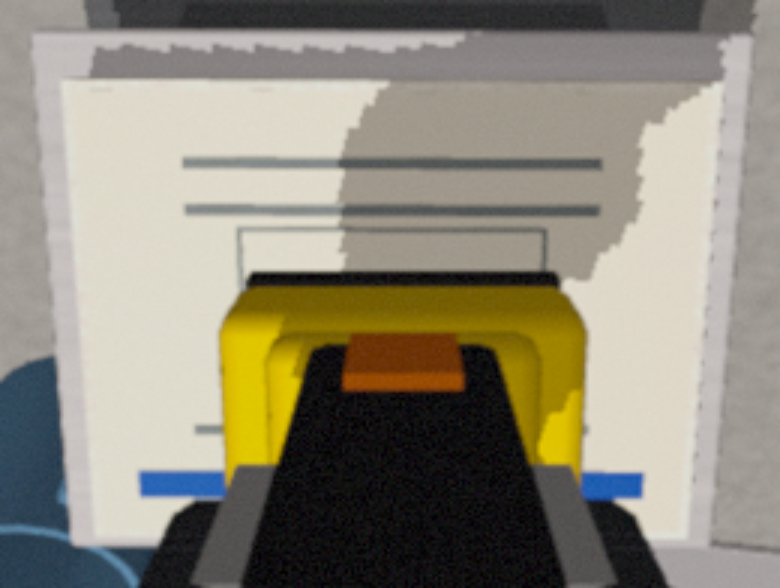

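```bash
python3 -m inch '[[14,0,-20,0,-0.4,0,1],[25,0,-36,0,-0.7,-0.1,1],[28,0,-41,0,-0.7,-0.1,1],[28,0,-41,0,-0.7,-0.1,1],[28,0,-41,0,-0.7,-0.1,1],[28,0,-41,0,-0.7,-0.1,1]]'
sed -i 's/P_c=np.array.*/P_c=np.array([.5882,.2246,.1134])/' h.py
python3 - <<'E'
from h import *
for i in range(4):
    st=arm.read_state();print(np.round(st["contact_force"],2),round(st["contact_force"]@n_c,2),np.round(st["position"],4)); cams.read_camera("wrist")
for g in (.003,0,-.003): print(goal(P_c,n_c,ey_c,g,st))
E
```

```text
t: 7.25
position: [0.5514, 0.2181, 0.1943]
tcp_rot: [[0.435, -0.883, -0.179], [0.079, -0.16, 0.984], [-0.897, -0.442, 0.0]]
contact_force: [-0.1, -0.4, -1.8]
width: 0.345
[-0.09 -0.39 -1.79] -1.53 [0.5514 0.2181 0.1943]
[ 0.38 -1.2  -1.71] -1.6 [0.5514 0.2183 0.1943]
[ 0.17  0.27 -1.44] -1.39 [0.5514 0.2183 0.1942]
[-0.17 -0.4  -2.4 ] -2.05 [0.5513 0.2184 0.194 ]
(array([ 0.33401225, -0.43917853, -4.50375408]), array([-0.04104745,  0.21984185, -0.00806019]))
(array([ 1.62825761, -0.20367027, -7.19994858]), array([-0.04104745,  0.21984185, -0.00806019]))
(array([ 2.92250298,  0.03183798, -9.89614309]), array([-0.04104745,  0.21984185, -0.00806019]))
```

```bash
python3 -m inch '[[0.9,0.2,-1.8,0,0,0,1],[1.7,0.3,-3.6,0,0,0,1],[2.6,0.5,-5.4,0,0,0,1],[3.5,0.6,-7.2,0,0,0,1],[3.5,0.6,-7.2,0,0,0,1],[3.5,0.6,-7.2,0,0,0,1]]'
python3 - <<'E'
from h import *
f=[]
for i in range(4):
    st=arm.read_state();f.append(st["contact_force"]@n_c+1.7); cams.read_camera("wrist")
print(np.round(f,2),np.round(st["position"],4))
print(goal(P_c,n_c,ey_c,0,st))
E
```

```text
t: 8.05
position: [0.5547, 0.219, 0.1863]
tcp_rot: [[0.434, -0.883, -0.179], [0.079, -0.161, 0.984], [-0.897, -0.441, 0.0]]
contact_force: [-3.7, 0.4, 4.8]
width: 0.345
[7.65 7.5  7.1  7.24] [0.5547 0.2189 0.1863]
(array([-1.74491275, -0.76034352,  0.56405529]), array([-0.03392372,  0.17575438, -0.0056736 ]))
```

```bash
python3 -m inch '[[-0.4,-0.1,0.9,0,0,0,1],[-0.4,-0.1,0.9,0,0,0,1],[-0.4,-0.1,0.9,0,0,0,1],[-0.4,-0.1,0.9,0,0,0,1],[-0.4,-0.1,0.9,0,0,0,1],[-0.4,-0.1,0.9,0,0,0,1],[-0.4,-0.1,0.9,0,0,0,1],[-0.4,-0.1,0.9,0,0,0,1],[-0.4,-0.1,0.9,0,0,0,1],[-0.4,-0.1,0.9,0,0,0,1],[-0.4,-0.1,0.9,0,0,0,1],[-0.4,-0.1,0.9,0,0,0,1]]'
python3 - <<'E'
from h import *
st=arm.read_state();print(st["contact_force"]@n_c+1.7,st["position"])
c=cams.read_camera("wrist");save("w6.png",cv2.resize(c["img"][120:330,180:440],None,fx=3,fy=2.8))
c=cams.read_camera("side");save("s6.png",cv2.resize(c["img"][100:260,220:420],None,fx=4,fy=3.7))
E
python3 -m inch '[[0,0,0,0,0,0,1],[0,0,0,0,0,0,1],[0,0,0,0,0,0,1],[0,0,0,0,0,0,1],[0,0,0,0,0,0,1],[0,0,0,0,0,0,1],[0,0,0,0,0,0,1],[0,0,0,0,0,0,1],[0,0,0,0,0,0,1],[0,0,0,0,0,0,1]]'
```

```text
t: 9.45
position: [0.5543, 0.2189, 0.187]
tcp_rot: [[0.434, -0.883, -0.179], [0.079, -0.161, 0.984], [-0.897, -0.441, 0.0]]
contact_force: [-2.6, 3.0, 3.0]
width: 0.345
5.235980597284341 [0.55433126 0.21885577 0.1870442 ]
t: 10.55
position: [0.5543, 0.2188, 0.187]
tcp_rot: [[0.434, -0.883, -0.179], [0.079, -0.161, 0.984], [-0.897, -0.441, -0.0]]
contact_force: [-3.2, 1.6, 3.1]
width: 0.344
```

View pics/w6.png

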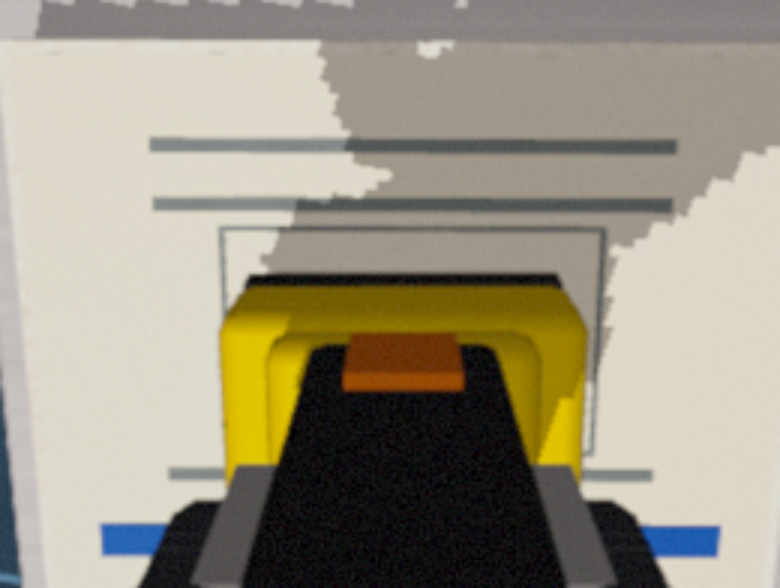

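View pics/s6.png

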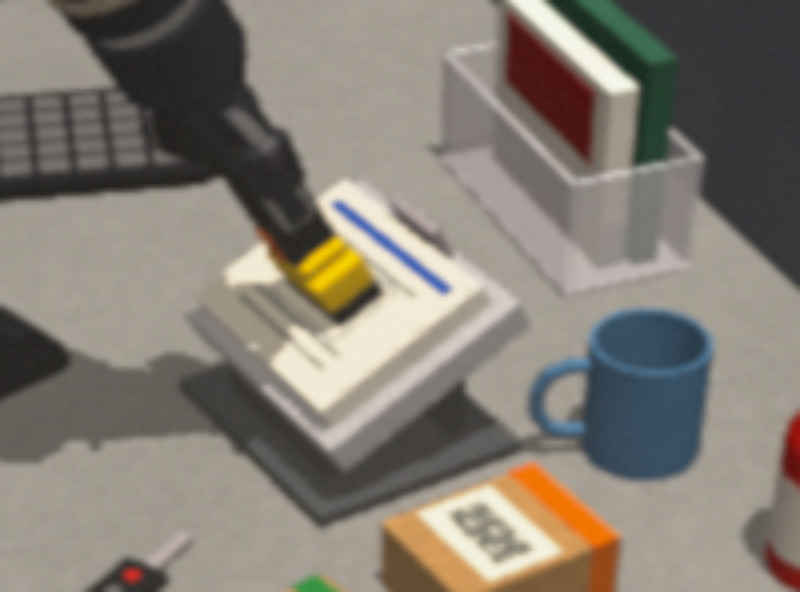

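The card read held 5.2 N for over 2 s, and the picture shows the nose within about 3 mm of the outline's centre. I'll retreat along the normal and go to the orange carton.

```bash
python3 -m inch '[[-4,-1,9,0,0,0,1],[-13,-2,27,0,0,0,1],[-26,-5,54,0,0,0,1],[-26,-5,60,0,0,0,1],[-26,-5,60,0,0,0,1]]'
cat >> h.py <<'E'
P_o=np.array([.6029,.0287,.0548]);yo=np.radians(9.4);ey_o=np.array([-np.sin(yo),np.cos(yo),0]);n_o=np.array([0,0,1.])
E
python3 - <<'E'
from h import *
st=arm.read_state();print(st["contact_force"],st["width"],st["position"])
for g in (.08,): print(goal(P_o,n_o,ey_o,g,st))
E
```

```text
t: 11.05
position: [0.5291, 0.2136, 0.2483]
tcp_rot: [[0.436, -0.882, -0.179], [0.079, -0.16, 0.984], [-0.896, -0.443, -0.0]]
contact_force: [-0.1, 0.7, -2.1]
width: 0.343
[-0.13824143  0.74346687 -2.0790273 ] 0.3433148620523655 [0.52905277 0.21364681 0.24834739]
(array([  73.84723286, -184.94680628,  -31.84738668]), array([-4.47745278, 25.93611316, -0.87272076]))
```

```bash
python3 -m inch '[[8,-30,0,0,0,0,1],[20,-70,0,-1,6,-0.2,1],[36,-110,0,-2.2,13,-0.4,1],[52,-150,-10,-3.4,20,-0.7,1],[68,-178,-24,-4.5,26,-0.9,1],[74,-185,-32,-4.5,26,-0.9,1],[74,-185,-32,-4.5,26,-0.9,1],[74,-185,-32,-4.5,26,-0.9,1]]'
python3 - <<'E'
from h import *
st=arm.read_state();print(st["contact_force"],st["width"],st["position"])
c=cams.read_camera("wrist");save("w7.png",c["img"])
np.savez("w7.npz",pos=st["position"],rot=st["tcp_rot"],**c)
for g in (.08,.006,): print(goal(P_o,n_o,ey_o,g,st))
E
```

```text
t: 11.85
position: [0.6014, 0.0294, 0.2144]
tcp_rot: [[-0.004, -0.987, -0.163], [0.0, -0.163, 0.987], [-1.0, 0.004, 0.001]]
contact_force: [-1.0, 0.9, -1.3]
width: 0.346
[-1.02482046  0.87353819 -1.29734149] 0.3463427267666905 [0.60143196 0.02935622 0.21437165]
(array([ 1.46804383, -0.65621552,  2.12835104]), array([-0.00077126, -0.24258626, -0.00419429]))
(array([  1.46804383,  -0.65621552, -71.87164896]), array([-0.00077126, -0.24258626, -0.00419429]))
```

View pics/w7.png

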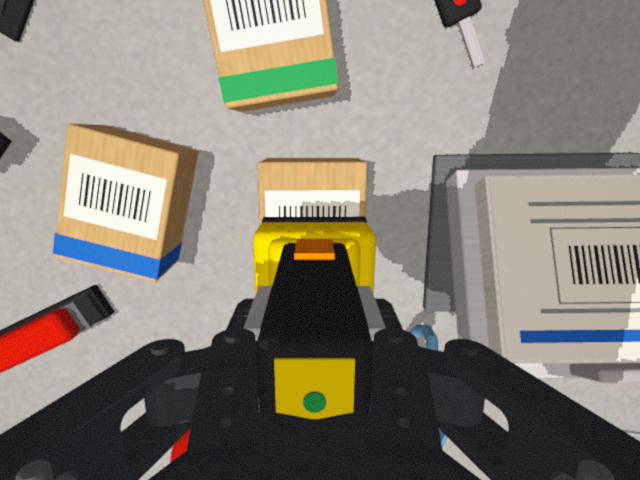

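```bash
python3 - <<'E'
from h import *
c=dict(np.load("w7.npz"));st=dict(position=c["pos"],tcp_rot=c["rot"])
ex=np.cross(ey_o,n_o)
for uv in [(265,193),(364,192),(260,166),(365,166),(300,175)]:
    X=world(c,*uv,st=st);q=X-P_o;print(uv,np.round(X,4),np.round([q@ex,q@ey_o,q@n_o],4))
E
```

```text
(265, 193) [ 0.5872 -0.013   0.0557] [-0.0223 -0.0386  0.0009]
(364, 192) [0.5739 0.0631 0.0545] [-0.0229  0.0387 -0.0003]
(260, 166) [ 0.5673 -0.0196  0.0552] [-0.043  -0.0418  0.0004]
(365, 166) [0.5541 0.0597 0.0562] [-0.0431  0.0386  0.0014]
(300, 175) [0.5692 0.0117 0.0539] [-0.036  -0.0112 -0.0009]
```

Wrist and top views agree within 2 mm. I'll lower to about 6 mm above the label.

```bash
python3 -m inch '[[2.5,-0.5,-30,0,-0.2,0,1],[2.5,-0.5,-58,0,-0.2,0,1],[2.5,-0.5,-70,0,-0.2,0,1],[2.5,-0.5,-72,0,-0.2,0,1],[2.5,-0.5,-72,0,-0.2,0,1],[2.5,-0.5,-72,0,-0.2,0,1]]'
python3 - <<'E'
from h import *
f=[]
for i in range(4):
    st=arm.read_state();f.append(st["contact_force"][2]); cams.read_camera("wrist")
print(np.round(f,2),np.round(st["position"],4))
print(goal(P_o,n_o,ey_o,0,st))
E
```

```text
t: 12.5
position: [0.6057, 0.0285, 0.1448]
tcp_rot: [[0.003, -0.987, -0.164], [-0.001, -0.164, 0.987], [-1.0, -0.002, -0.001]]
contact_force: [-0.2, 0.2, -2.1]
width: 0.34
[-2.07 -2.71 -1.07 -1.67] [0.6054 0.0283 0.144 ]
(array([-2.52497772,  0.42950196, -7.54874055]), array([0.02920752, 0.08955811, 0.00479426]))
```

```bash
python3 -m inch '[[-1,0,-2,0,0,0,1],[-1,0,-4,0,0,0,1],[-1,0,-6,0,0,0,1],[-1,0,-8,0,0,0,1],[-1,0,-9.5,0,0,0,1],[-1,0,-9.5,0,0,0,1],[-1,0,-9.5,0,0,0,1]]'
python3 - <<'E'
from h import *
f=[]
for i in range(4):
    st=arm.read_state();f.append(st["contact_force"][2]+1.9); cams.read_camera("wrist")
print(np.round(f,2),np.round(st["position"],4))
E
```

```text
t: 13.4
position: [0.6038, 0.0282, 0.134]
tcp_rot: [[0.0, -0.987, -0.163], [-0.001, -0.163, 0.987], [-1.0, -0.0, -0.001]]
contact_force: [-3.2, -0.2, 7.3]
width: 0.345
[9.15 8.72 9.22 7.68] [0.6038 0.0282 0.1341]
```

```bash
python3 -m inch '[[0,0,1.6,0,0,0,1],[0,0,1.6,0,0,0,1],[0,0,1.6,0,0,0,1],[0,0,1.6,0,0,0,1],[0,0,1.6,0,0,0,1],[0,0,1.6,0,0,0,1],[0,0,1.6,0,0,0,1],[0,0,1.6,0,0,0,1],[0,0,1.6,0,0,0,1],[0,0,1.6,0,0,0,1],[0,0,1.6,0,0,0,1],[0,0,1.6,0,0,0,1]]'
python3 - <<'E'
from h import *
f=[]
for i in range(3):
    st=arm.read_state();f.append(st["contact_force"][2]+1.9);c=cams.read_camera("wrist")
print(np.round(f,2),st["contact_force"],st["position"]); save("w8.png",cv2.resize(c["img"][120:330,180:440],None,fx=3,fy=2.8))
c=cams.read_camera("side");save("s8.png",cv2.resize(c["img"][150:330,240:440],None,fx=4,fy=3.3))
E
python3 -m inch '[[0,0,0,0,0,0,1],[0,0,0,0,0,0,1],[0,0,0,0,0,0,1],[0,0,0,0,0,0,1],[0,0,0,0,0,0,1],[0,0,0,0,0,0,1],[0,0,0,0,0,0,1],[0,0,0,0,0,0,1],[0,0,0,0,0,0,1],[0,0,0,0,0,0,1]]'
```

```text
t: 14.8
position: [0.6038, 0.0283, 0.1351]
tcp_rot: [[-0.0, -0.987, -0.163], [-0.0, -0.163, 0.987], [-1.0, 0.0, -0.0]]
contact_force: [-2.2, -0.7, 5.0]
width: 0.343
[6.9  5.78 6.69] [-0.80870893 -1.12710829  4.79493874] [0.60382641 0.02823563 0.13511726]
t: 16.0
position: [0.6038, 0.0282, 0.1351]
tcp_rot: [[-0.0, -0.987, -0.163], [-0.0, -0.163, 0.987], [-1.0, 0.0, -0.0]]
contact_force: [-1.7, -1.0, 4.3]
width: 0.346
```

View pics/w8.png

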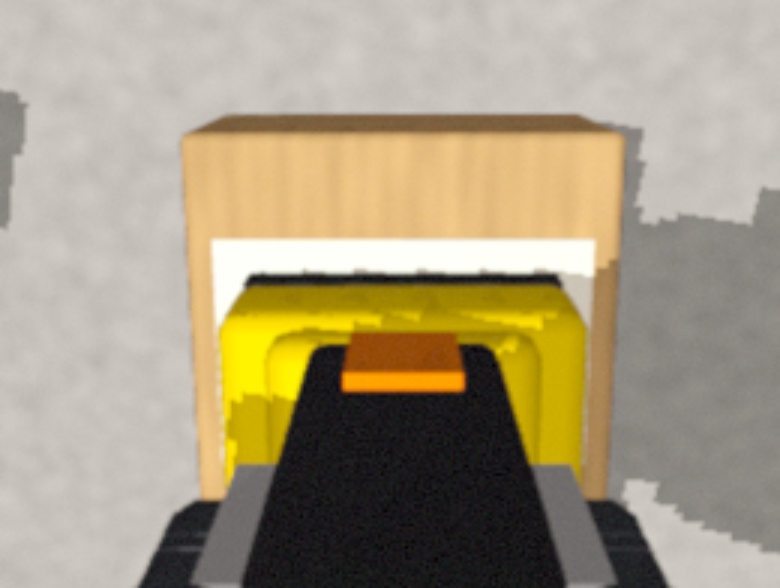

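View pics/s8.png

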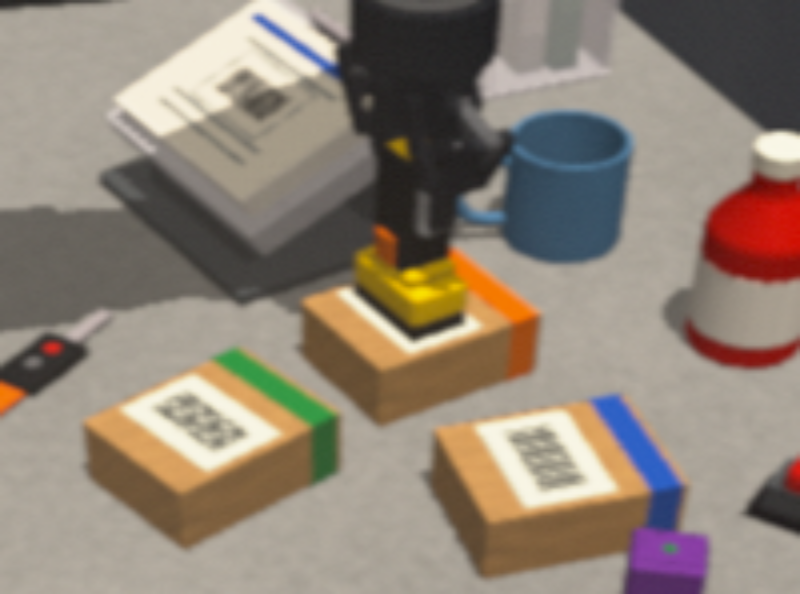

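The wand sits square and centred on the orange label at about 6.3 N, held over 2 s. Next: lift, return to the dock.

```bash
python3 -m inch '[[0,0,8,0,0,0,1],[0,0,30,0,0,0,1],[0,0,70,0,0,0,1],[0,0,110,0,0,0,1],[0,0,115,0,0,0,1]]'
cat >> h.py <<'E'
P_d=np.array([.435,-.2795,.006]);yd=np.radians(-21.5);ey_d=np.array([-np.sin(yd),np.cos(yd),0])
E
python3 - <<'E'
from h import *
st=arm.read_state();print(st["contact_force"],st["width"],st["position"])
print(goal(P_d,n_o,ey_d,.16,st))
E
```

```text
t: 16.5
position: [0.6061, 0.0284, 0.2552]
tcp_rot: [[0.007, -0.987, -0.163], [-0.0, -0.163, 0.987], [-1.0, -0.007, -0.002]]
contact_force: [0.9, 0.3, -1.0]
width: 0.342
[ 0.86629795  0.29149616 -1.02693925] 0.34204399559251486 [0.60610529 0.02837714 0.25523197]
(array([-171.1052887 , -307.87713807,   -7.5319662 ]), array([  0.14126891,   0.40322916, -30.90680746]))
```

```bash
python3 -m inch '[[-24,-42,0,0,0,-3,1],[-48,-85,0,0,0,-8,1],[-72,-128,0,0,0,-14,1],[-95,-170,0,0,0,-20,1],[-120,-215,0,0,0,-25,1],[-143,-257,0,0,0,-29,1],[-165,-297,-4,0,0,-31,1],[-171,-308,-7,0,0,-31,1],[-171,-308,-7,0,0,-31,1],[-171,-308,-7,0,0,-31,1],[-171,-308,-7,0,0,-31,1]]'
python3 - <<'E'
from h import *
st=arm.read_state();print(st["contact_force"],st["width"],st["position"])
c=cams.read_camera("wrist");save("w9.png",c["img"]);np.savez("w9.npz",pos=st["position"],rot=st["tcp_rot"],**c)
c=cams.read_camera("side");save("s9.png",cv2.resize(c["img"][230:430,260:460],None,fx=3,fy=3))
print(goal(P_d,n_o,ey_d,.0,st))
E
```

```text
t: 17.6
position: [0.4334, -0.2785, 0.2431]
tcp_rot: [[-0.0, -0.93, 0.367], [0.0, 0.367, 0.93], [-1.0, 0.0, 0.0]]
contact_force: [-0.0, 0.1, -0.9]
width: 0.35
[-0.03342088  0.0622867  -0.88983377] 0.3504109453882402 [ 0.43344403 -0.27853261  0.24305978]
(array([   1.55597177,   -0.96738973, -155.35977628]), array([-0.01822365, -0.0119961 ,  0.00590517]))
```

View pics/w9.png

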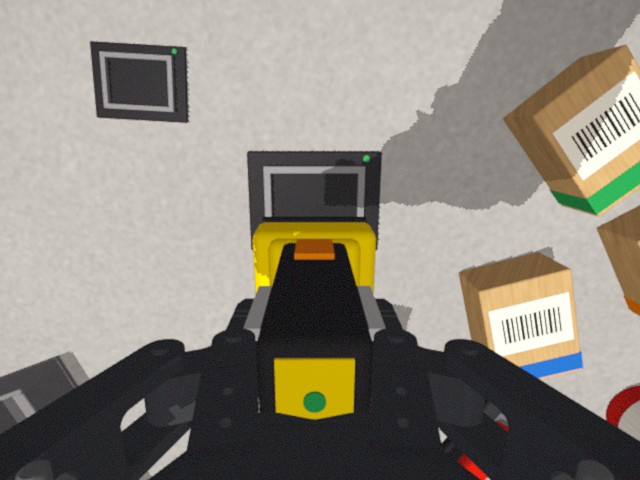

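View pics/s9.png

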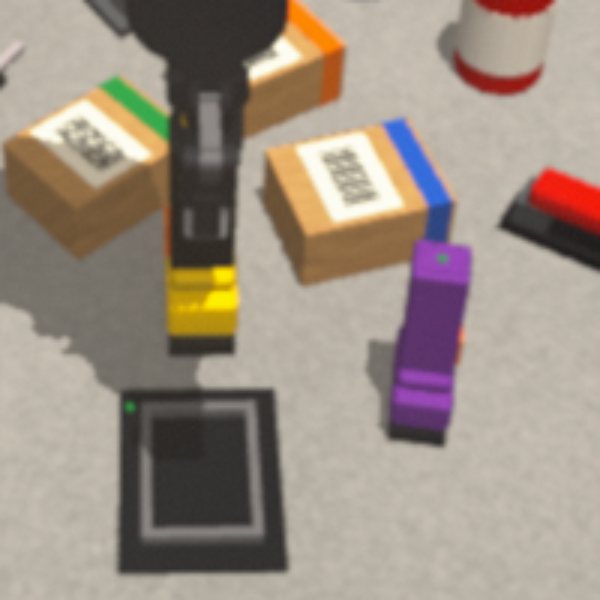

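Dock empty and the wand hangs vertical above it. I'll lower to just above the rim, then look.

```bash
python3 -m inch '[[1.5,-1,-40,0,0,0,1],[1.5,-1,-85,0,0,0,1],[1.5,-1,-120,0,0,0,1],[1.5,-1,-138,0,0,0,1],[1.5,-1,-142,0,0,0,1],[1.5,-1,-142,0,0,0,1],[1.5,-1,-142,0,0,0,1]]'
python3 - <<'E'
from h import *
f=[]
for i in range(3):
    st=arm.read_state();f.append(st["contact_force"][2]);c=cams.read_camera("wrist")
print(np.round(f,2),st["position"]);print(goal(P_d,n_o,ey_d,.0,st))
save("w10.png",cv2.resize(c["img"][120:330,180:440],None,fx=3,fy=2.8))
c=cams.read_camera("side");save("s10.png",cv2.resize(c["img"][290:440,260:410],None,fx=4,fy=4))
E
```

```text
t: 18.4
position: [0.4353, -0.2811, 0.1024]
tcp_rot: [[0.001, -0.93, 0.368], [-0.002, 0.368, 0.93], [-1.0, -0.002, -0.001]]
contact_force: [0.8, 0.3, -2.0]
width: 0.346
[-2.05 -1.25 -1.24] [ 0.43521542 -0.28124549  0.10242961]
(array([ -0.21542473,   1.74549039, -14.72960702]), array([0.10408018, 0.08480908, 0.08729446]))
```

View pics/w10.png

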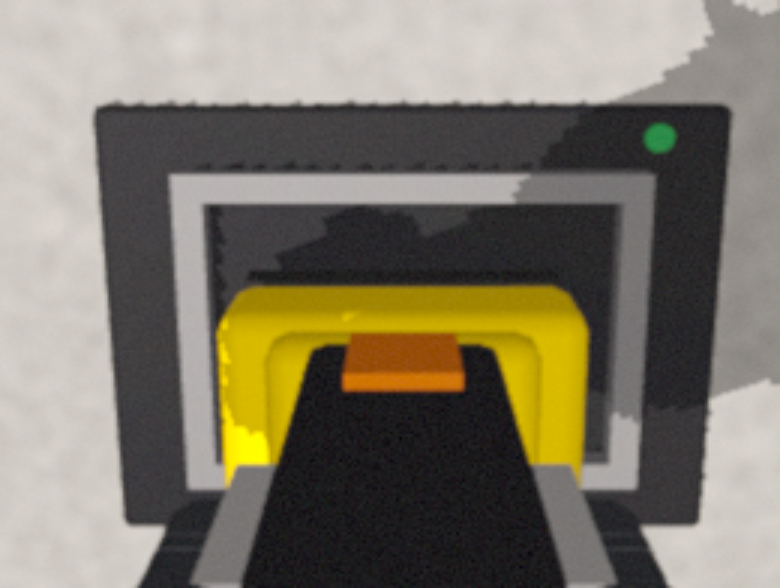

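View pics/s10.png

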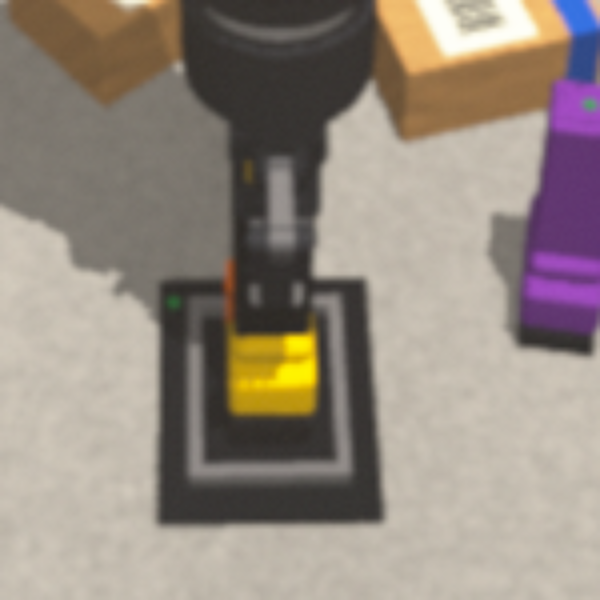

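```bash
python3 -m inch '[[0,1.5,-3,0,0,0,1],[0,1.5,-6,0,0,0,1],[0,1.5,-9,0,0,0,1],[0,1.5,-11.5,0,0,0,1],[0,1.5,-13.5,0,0,0,1],[0,1.5,-14.5,0,0,0,1],[0,1.5,-14.5,0,0,0,1],[0,1.5,-14.5,0,0,0,1]]'
python3 - <<'E'
from h import *
f=[]
for i in range(3):
    st=arm.read_state();f.append(st["contact_force"][2]);c=cams.read_camera("wrist")
print(np.round(f,2),st["position"],st["contact_force"])
E
```

```text
t: 19.4
position: [0.4342, -0.2792, 0.0867]
tcp_rot: [[-0.0, -0.93, 0.368], [-0.0, 0.368, 0.93], [-1.0, 0.0, -0.0]]
contact_force: [-2.2, 1.2, 2.6]
width: 0.348
[2.59 3.89 3.28] [ 0.43421599 -0.27918354  0.08674329] [-2.3041265   1.11540932  3.28273189]
```

Touching the floor at ~5 N. I'll ease up 1.5 mm, then release.

```bash
python3 -m inch '[[0,0,0.8,0,0,0,1],[0,0,1.5,0,0,0,1],[0,0,1.5,0,0,0,1],[0,0,1.5,0,0,0,0.3],[0,0,1.5,0,0,0,0.1],[0,0,1.5,0,0,0,0],[0,0,1.5,0,0,0,-0.5],[0,0,1.5,0,0,0,-1],[0,0,1.5,0,0,0,-1],[0,0,1.5,0,0,0,-1],[0,0,1.5,0,0,0,-1]]'
python3 - <<'E'
from h import *
st=arm.read_state();print(st["contact_force"],st["width"],st["position"])
c=cams.read_camera("wrist");save("w11.png",c["img"])
E
```

```text
t: 20.65
position: [0.4343, -0.2792, 0.0881]
tcp_rot: [[-0.0, -0.93, 0.368], [-0.0, 0.368, 0.93], [-1.0, 0.0, -0.0]]
contact_force: [0.0, 0.8, -0.1]
width: 0.999
[ 0.02365786  0.80482317 -0.09193381] 0.998890075257141 [ 0.43430862 -0.27923461  0.08810582]
```

View pics/w11.png

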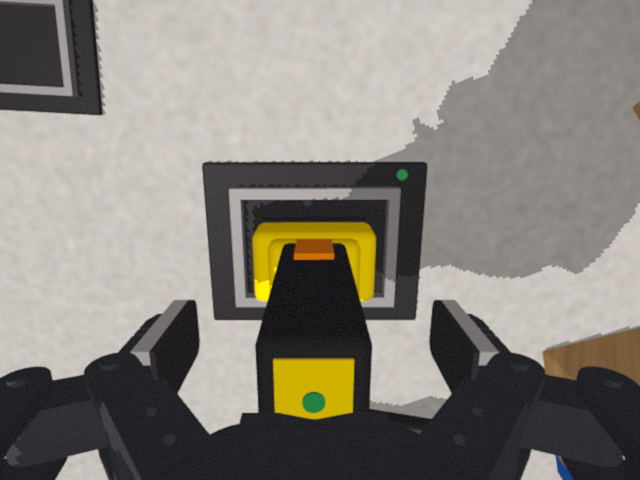

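The fingers are open and clear on both sides, and the wand stands in the rim. I'll withdraw upwards.

```bash
python3 -m inch '[[0,0,20,0,0,0,-1],[0,0,60,0,0,0,-1],[0,0,105,0,0,0,-1],[0,0,150,0,0,0,-1],[0,0,170,0,0,0,-1],[0,0,170,0,0,0,-1]]'
python3 -m inch '[[-50,50,0,0,0,0,-1],[-90,100,0,0,0,0,-1],[-90,140,0,0,0,0,-1],[-90,140,0,0,0,0,-1],[-90,140,0,0,0,0,-1]]'
python3 - <<'E'
from h import *
c=cams.read_camera("side");save("s12.png",c["img"])
H,W=480,640
u,v=np.meshgrid(np.arange(W),np.arange(H))
def rect(c,n,w_):
    K=c["intrinsics"];d=c["range_z"].astype(float)
    p=np.stack([(u-K[0,2])/K[0,0]*d,(v-K[1,2])/K[1,1]*d,d],-1);XX=(p-c["t"])@c["R"];XX[d==0]=np.nan
    m=(XX[...,0]>w_[0])&(XX[...,0]<w_[1])&(XX[...,1]>w_[2])&(XX[...,1]<w_[3])&(XX[...,2]>w_[4])&(XX[...,2]<w_[5])
    k,L,S,_=cv2.connectedComponentsWithStats(m.astype(np.uint8))
    if k<2: print(n,"none");return
    P=XX[L==1+S[1:,4].argmax()];print(n,len(P),cv2.minAreaRect((P[:,:2]*1000).astype(np.float32)),np.median(P[:,2]))
c2=cams.read_camera("top")
for n,q in (("side",c),("top",c2),("old top",dict(np.load("top0.npz")))):
    rect(q,n+" orange",(.54,.67,-.035,.085,.048,.065))
    rect(q,n+" wandtop",(.38,.5,-.34,-.22,.13,.155));rect(q,n+" head",(.38,.5,-.34,-.22,.03,.055))
save("t12.png",c2["img"])
print(arm.read_state()["t"],arm.read_state()["contact_force"])
E
```

```text
t: 21.3
position: [0.4357, -0.2804, 0.2614]
tcp_rot: [[0.004, -0.93, 0.368], [-0.004, 0.368, 0.93], [-1.0, -0.005, -0.002]]
contact_force: [0.1, -0.4, -0.6]
width: 0.999
t: 21.8
position: [0.3428, -0.1368, 0.2574]
tcp_rot: [[-0.001, -0.931, 0.366], [0.001, 0.366, 0.931], [-1.0, 0.002, 0.0]]
contact_force: [0.2, 0.4, -0.1]
width: 0.996
side orange 1292 ((610.5344848632812, 29.61031723022461), (111.64616394042969, 91.38420104980469), 10.272430419921875) 0.05471968501550212
side wandtop 390 ((434.1166687011719, -279.28167724609375), (33.26826858520508, 33.989627838134766), 70.65511322021484) 0.14450913101542606
side head 297 ((430.4842529296875, -289.3945007324219), (42.97087097167969, 36.103572845458984), 67.6123275756836) 0.04569684207162164
top orange 1303 ((610.6957397460938, 31.626306533813477), (110.95684051513672, 84.89423370361328), 9.600261688232422) 0.05463427342138279
top wandtop 178 ((433.3031005859375, -276.27288818359375), (32.434417724609375, 34.23646545410156), 67.78804779052734) 0.14374485383169275
top head 91 ((440.7707214355469, -256.3273620605469), (22.68897819519043, 39.261260986328125), 75.53742980957031) 0.045931726512549224
old top orange 1285 ((610.2316284179688, 31.80436134338379), (111.25721740722656, 85.06340026855469), 9.47883129119873) 0.05464709487127042
old top wandtop 181 ((432.75518798828125, -277.5899658203125), (31.935598373413086, 34.21479034423828), 65.98591613769531) 0.14361082077880008
old top head 98 ((437.868408203125, -265.39544677734375), (37.362831115722656, 38.312461853027344), 67.46768951416016) 0.04469569094550044
21.9 [ 0.62104971 -0.63513235  0.14198609]
```

View pics/s12.png

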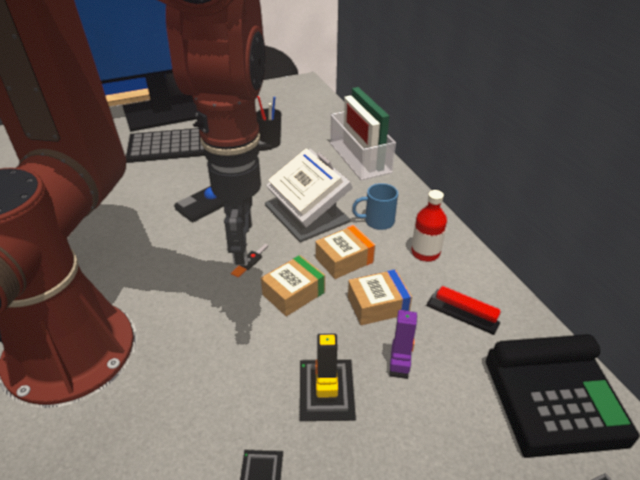

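View pics/t12.png

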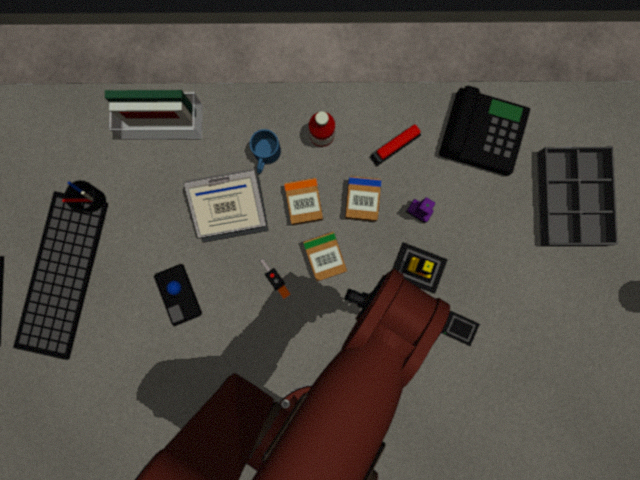

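The wand stands upright in the large dock (top 427,266; side 326,365), and the cartons and bystanders are where they were at the start. The gripper is clear of everything, so I'll hand in.

```bash
python3 -c "
from plant import arm
print(arm.hand_in())"
```

```text
the job is handed in; nothing more can be done
None
```

The job is done and handed in at about 22 s of the 64 s allowed; the hand-in gave no verdict.

- **Job card:** I pressed the code with about 5 N for over 2 s, with the nose about 3 mm off the label's centre.
- **Orange carton:** I pressed the code with about 6 N for over 2 s, with the nose within about 2 mm of the centre. Before easing to 6 N the first touch read about 9 N, still below the 10 N limit.
- **Dock:** I set the scanner down at about 5 N, eased off and opened the fingers, then withdrew.

**Last checks:** The scanner stands upright inside the large dock's rim, with its top within about 2 mm of where it started. The orange carton is within about 1 mm of its starting position. The other cartons and bystanders look unmoved in the side and top views. The wrist force was back near zero with the gripper clear of everything.

**What disagreed:** The cameras differed by 2 to 4 mm, well inside the tolerances. At the very end the arm hid part of the scanner's yellow head from the top camera, so that one depth fit failed. I relied instead on the scanner's top and the side picture.

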